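Reset the vent stay on a bench fume extractor

ROBOT

A 6-joint arm with a two-finger parallel gripper is mounted at the origin on the work surface. World frame = base frame: x ahead of the robot, y to its left, z up, the work surface at z = 0. Lengths are in mm, angles in rad, forces in N, time in s.
With the tool pointing down it reaches from about 350 to 975 mm from the base axis. Payload 7.1 kg.
Tool frame: the origin (TCP) lies midway between the tips of the shut fingers; the grasp point (between the pads) lies 19 mm behind it (ctrl.grasp_offset is the distance from the TCP to the grasp point, in mm); z points along the fingers, y is the line along which they close (so a half turn about z gives the same grasp; the last joint's range is limited). The gripper opens to 88 mm and grips with 3 to 60 N. Pads are 20 mm wide; open, the fingers measure 115 mm over their backs; the gripper's body (75 mm by 178 mm) begins 61 mm behind the grasp point.
Start: joints at [-1.331, 0.423, 1.63, -0, 1.089, -0.019], TCP at [159.969, -604.164, 198.775] pointing down, gripper open.
Joint ranges: [-3, 3], [-0.9, 2.11], [0.09, 2.58], [-1.31, 4.45], [0.11, 2.69], [-2.54, 2.54]. Speed limits (rad/s): [2.39, 2.39, 3.01, 3.14, 3.14, 3.14].

INTERFACE

Orientations are given as a rotation vector (axis times angle).
In Python, from workcell import sensors, viewer, ctrl gives the robot as it stands. The module is installed in compiled form; this text tells all that it offers.
- The arm moves only by the shell command python3 -m handwheel 'ROWS'. ROWS is JSON, a list of rows, each a list of 7 numbers: the shift along the tool's x, y, z in mm, then the turn, a rotation vector about the tool's x, y, z in rad, then the closure, from 0 (fully open) to 1 (shut). In form: [[x, y, z, rx, ry, rz, jaw], ...]. A call has 1 to 10 rows; each row shifts and turns the commanded pose from where the row before left it, along the tool's axes as they then stand; what a row does not reach is not made up. A row lasts 1/8 s, in which the tool goes at most 62.5 mm and 10.7 degrees, less where a joint would pass 70% of its speed; a pose out of reach is approached as far as the arm can. A call is refused whole if a number of a shift passes 62.5 or a number of a turn 0.188, either way. A call with a gripper value outside its range is refused whole. The fingers move at their own pace and stop on an object; the grip force is fixed at half the most. Time passes only in rows, so rows that do not move let the fingers close. It gives the time, the measured TCP pose, the force, the opening and the grip force at its end, in the units of the state.
- sensors.get_obs(): the state, without advancing time (a new reading comes with each control period).
- viewer.get_image(name): name is "scene" or "top"; returns a dict with "frame" (400x640x3 uint8, blue, green, red), "fov_y" (degrees; the focal length in pixels is half the picture's height over the tangent of half this angle, whatever the lens; pixels are square), "cx", "cy" (the principal point, pixels), "distortion" ([k1, k2, p1, p2, k3] as OpenCV has them; the pictures are not rectified), "R" (3x3) and "t" (3): a world point X has camera coordinates R X + t. Camera axes: x right, y down, z forward; pixel columns grow to the right and rows downward; lengths in mm; the calibration is good to about 2 mm. A picture is of the moment at which its call begins. There is no depth.
- ctrl.close_job(): hands the job in; it is judged then, once.
The state is a dict: "t": time; "qpos": joint angles; "qvel": joint speeds; "joint_torque": joint torques, N m; "ee_pos": TCP position; "orientation": TCP orientation; "ft_force": force on the tool from outside, world axes, zero at the start; "moment": the same for the moment, N m; "width": finger opening in mm; "grasp_force": force on a finger pad.
Only numpy, scipy, OpenCV 4.12 (cv2) and the standard library are available. Lean on these libraries where they do the work, as an engineer would, in place of code of your own. Each camera call takes 0.05 s, during which the arm holds its last target. There are 200 camera calls.

TASK

The green inlet vent of the fume extractor rattles because its stay sits on the pin by its long slot. Lift the stay clear of the pin by its red knob, swing the vent further open with it, and lower the stay so that the pin comes up through the middle one of the three round holes and the bar lies fully down, then let go. Feel for the hole gently, without leaning hard on the pin or letting the bar slam down, and leave the things on and beside the extractor where they are.

Things in the scene. Friction and masses are not known exactly. Their poses are not given: they have to be found in the camera images.
- extractor: grey fume extractor box, 260 deep (x) x 320 wide (y) x 120 mm high, fixed. Origin: middle of the bottom edge of its front face; x runs from front to rear, y to the left seen from the front, z up. A green vent leaf (12 thick, 170 wide, 100 mm high) covers part of the front, on an upright hinge axis at x = -8, y = +80 mm. The stay holding the leaf lies across the flat roof.
- vent_leaf (a joint): opening angle of the leaf, 0 = shut (leaf along -y from the hinge), up to 1.3 rad; it swings out towards -x of the extractor, with slight friction (about 0.3 N at the stay), and stays where it is left. A stop resists at 0.
- stay_pivot (a point): where the stay is pivoted on top of the leaf, 120 mm from the hinge axis; the bar swings freely sideways here and tilts freely upwards (to 0.6 rad). With the leaf open by a it lies at x = -8 - 120 sin(a), y = 80 - 120 cos(a), z = 128 mm in the extractor frame.
- stay (a joint): upward tilt of the bar about its pivot in rad; 0 = fully down (level, underside 125 mm above the table, lying on the pin plate). Lifted and let go off the pin, it falls to 0. The bar is a steel strip 26 mm wide, 6 mm thick, 0.2 to 0.3 kg.
- knob (a point): centre of the red upright cylindrical knob (24 mm across, 32 mm high) on the free end of the steel stay, 218 mm along the bar from the pivot and 34 mm above the pivot's level with the bar down; a thin neck 15 mm high joins it to the bar. x points from the pivot along the bar.
- middle_hole (a point): centre of the middle round hole, at the bar's underside, 156 mm along the bar from the pivot: the hole that must end on the pin. Along the bar's middle line from the pivot: long slot from 56 to 102 mm (14 mm wide), then round holes of 10.5 mm diameter at 122, 156 and 190 mm.
- pin_plate: dark steel plate 60 x 30 x 5 mm fixed on the roof, axes as the extractor's; origin at its underside's centre: x = 58, y = -40, z = 120 mm of the extractor. The brass pin (8 mm across, top 4.5 mm tapering to 5.6 mm, tip 14 mm above the lowered bar's underside) stands at y = 0 of the plate, clamped anywhere from -12 to +12 mm along its x: not measured, feel for it with the slot's end or look.
- rosette: dark wooden ring, 64 mm across, lying on the extractor's roof; a bystander, to be left alone
- wax_tin: brass tin, 60 mm across and 34 mm high, on the extractor's roof; a bystander, to be left alone
- burning_pen: yellow wood-burning pen, 150 mm long, on the table beside the extractor; a bystander, to be left alone
- wood_block: pale wood block 90 x 50 x 30 mm, on the table beside the extractor; a bystander, to be left alone
- glue_bottle: white bottle, 48 mm across, 120 mm high, on the table beside the extractor; a bystander, to be left alone

How it is judged:
By the outcome, as a careful person would: the job done as asked, in the order asked, and still so for the second after the job is handed in, with the robot touching nothing.
It also fails if it takes over 58 s, if anything falls off the work surface, if the arm or the gripper's body presses on something with over 40 N, if the wrist force passes 120 N, or if a joint passes its speed limit or range.

## Working session

There is one attempt and no reset: what is moved stays moved. The work goes in short steps, Python scripts to look and compute and a shell command to move; the robot and the scene stay as the last step left them, time stands still between calls to the robot, and variables do not carry over. Pictures are saved under pics/ and viewed, at most 10 in all, crops included, and the job is handed in when it is done.

```bash
mkdir -p pics
cat > h.py <<'E'
import numpy as np,cv2
from workcell import sensors,viewer,ctrl
def cam(n):
    im=viewer.get_image(n);f=200/np.tan(np.radians(im['fov_y'])/2)
    im['K']=np.array([[f,0,im['cx']],[0,f,im['cy']],[0,0,1.]]);im['d']=np.array(im['distortion'],float)
    im['R']=np.array(im['R']);im['t']=np.array(im['t']);return im
def ray(im,px,z):
    u=cv2.undistortPoints(np.array([[px]],float),im['K'],im['d'])[0,0]
    R,t=im['R'],im['t'];c=-R.T@t;d=R.T@np.array([u[0],u[1],1]);return c+d*(z-c[2])/d[2]
def proj(im,X):
    return cv2.projectPoints(np.array(X,float).reshape(-1,1,3),cv2.Rodrigues(im['R'])[0],im['t'],im['K'],im['d'])[0].reshape(-1,2)
E
python3 - <<'E'
from h import *
for n in('scene','top'):
    im=cam(n);cv2.imwrite(f'pics/{n}0.png',im['frame'])
    print(n,-im['R'].T@im['t'],im['K'][0,0])
print(sensors.get_obs())
E
```

```text
scene [915.28237204 267.54100735 739.22224869] 373.45866475937356
top [ 386.08475375   35.41584351 1064.60026504] 393.1912467360693
{'t': 0.1, 'qpos': array([-1.33099487e+00,  4.23752626e-01,  1.63056142e+00,  1.43542967e-05,
        1.08861729e+00, -1.89998335e-02]), 'qvel': array([-1.04597725e-03,  1.47668094e-04, -4.90335491e-04, -9.15549895e-04,
       -3.42843221e-04, -3.59824032e-05]), 'joint_torque': array([-6.97988635e-04, -5.45611954e+01, -2.74327022e+01,  6.44684304e-02,
        1.88554876e-02, -2.47982678e-05]), 'ee_pos': array([ 159.85882327, -603.68147476,  198.10731381]), 'orientation': array([-3.11400763e+00, -4.05208299e-01,  2.11742286e-04]), 'ft_force': array([ 0.33439463, -0.92996699,  0.86817642]), 'moment': array([ 0.00626756,  0.00576719, -0.00266707]), 'grasp_force': 0.0, 'width': 87.8849184849701}
```

View pics/scene0.png

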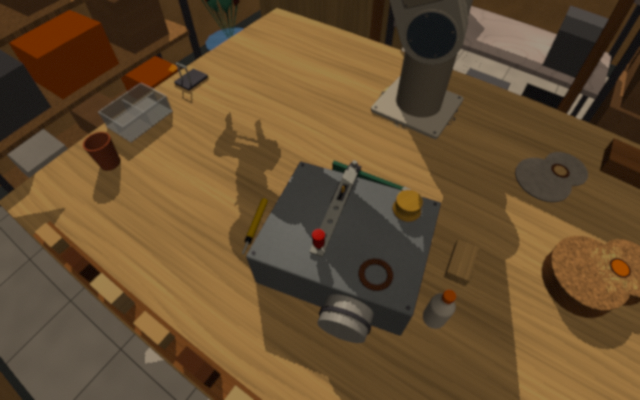

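View pics/top0.png

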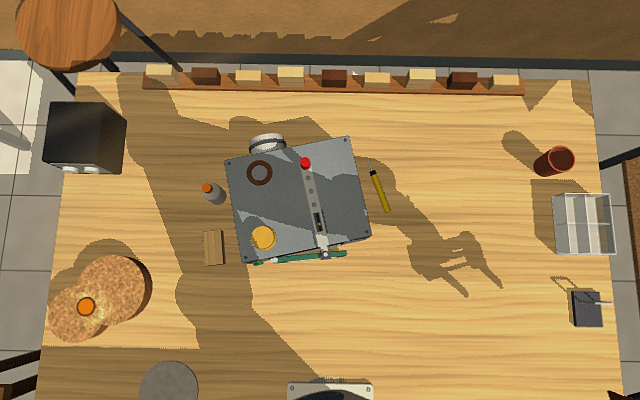

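The top view shows the extractor with its front facing the robot. The knob is at (306,163), the slot near (319,222) and the leaf pivot near (325,254). The tin is at (263,238) and the ring at (260,173). I'll enlarge both views to read the corners, pin and knob.

Run:
```python
import cv2
a=cv2.imread('pics/top0.png')[120:280,210:390];cv2.imwrite('pics/c1.png',cv2.resize(a,None,fx=3.75,fy=3.75,interpolation=cv2.INTER_CUBIC)[:600,:800])
b=cv2.imread('pics/scene0.png')[155:275,280:440];cv2.imwrite('pics/c2.png',cv2.resize(b,None,fx=5,fy=5,interpolation=cv2.INTER_CUBIC))
```

```text
(no output)
```

View pics/c1.png

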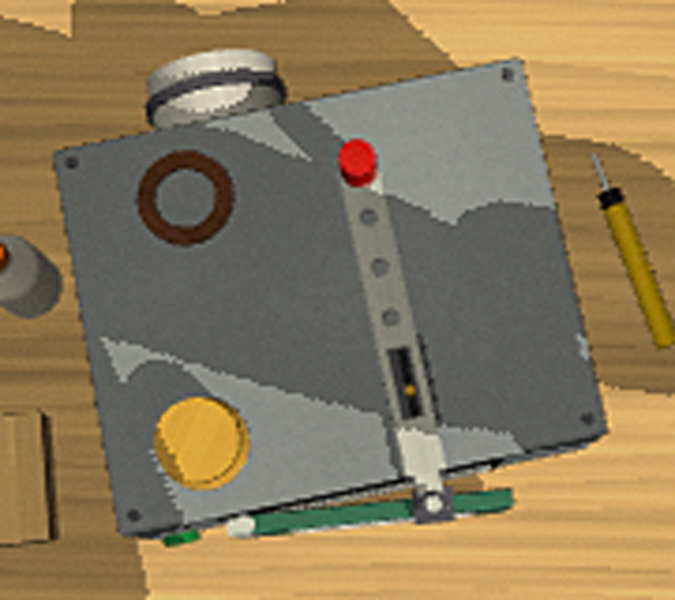

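View pics/c2.png

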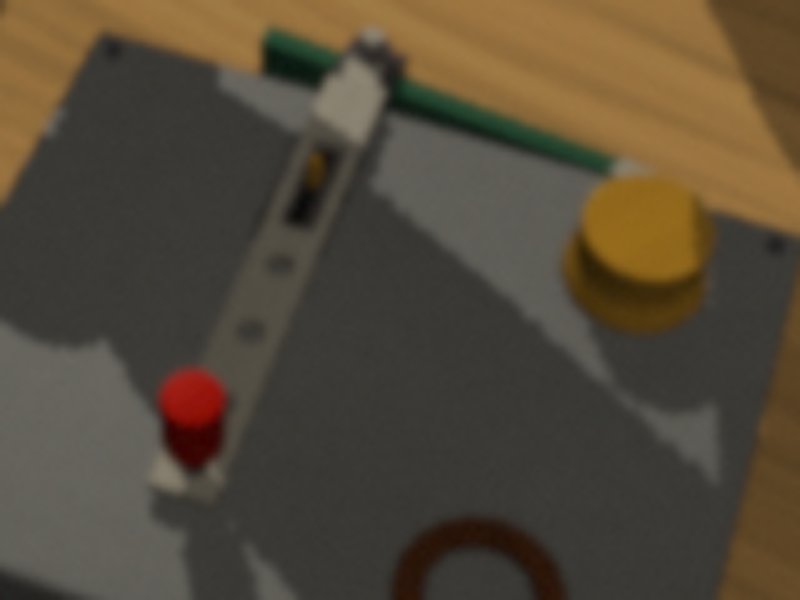

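Crop 1 shows the following, in crop pixels:
- Roof corners: (55,153), (520,62), (607,433) and (122,533).
- Knob top: about (357,158).
- Holes: (369,217), (380,267) and (391,317).
- Brass pin tip in the slot: (410,390).
- Pivot screw: (433,503).
- Hinge: (241,526).

Crop 2 has the knob top at (193,398) and the pin tip at about (318,165).

```bash
cat > m.py <<'E'
from h import *
from scipy.optimize import least_squares
top=cam('top');sc=cam('scene')
T=lambda u,v:((u+.5)/3.75-.5+210,(v+.5)/3.75-.5+120)
S=lambda u,v:((u+.5)/5-.5+280,(v+.5)/5-.5+155)
rt=[T(55,153),T(520,62),T(607,433),T(122,533)]
cw=np.array([ray(top,p,120)[:2] for p in rt])
cl=np.array([[260,160],[260,-160],[0,-160],[0,160]])
def W(p,l):
    c,s=np.cos(p[2]),np.sin(p[2]);l=np.atleast_2d(l);return np.c_[p[0]+c*l[:,0]-s*l[:,1],p[1]+s*l[:,0]+c*l[:,1]]
r=least_squares(lambda p:(W(p,cl)-cw).ravel(),[*cw[2:].mean(0),0.2]);E=r.x
def L(X):
    c,s=np.cos(E[2]),np.sin(E[2]);d=np.array(X[:2])-E[:2];return np.array([c*d[0]+s*d[1],-s*d[0]+c*d[1]])
E
python3 - <<'E'
from m import *
print('ext',E,'res',r.fun.round(1))
for n,p,z in[('knobtop',T(357,158),178),('h190',T(369,217),131),('h156',T(380,267),131),('h122',T(391,317),131),('pin',T(410,390),139),('pivot',T(433,503),134),('hinge',T(241,526),120)]:
    X=ray(top,p,z);print(n,X.round(1),L(X).round(1))
for n,p,z in[('knobS',S(193,398),178),('pinS',S(318,165),139),('pivS',S(373,40),134),('cornS',S(105,35),120)]:
    X=ray(sc,p,z);print(n,X.round(1),L(X).round(1))
E
```

```text
ext [4.34823907e+02 6.08906482e+01 2.21417171e-01] res [ 1.9  2.3  3.8 -2.  -2.  -2.5 -3.7  2.2]
knobtop [635.1  69.4 178. ] [197.2 -35.7]
h190 [608.8  62.5 131. ] [170.1 -36.6]
h156 [575.8  54.7 131. ] [136.1 -37. ]
h122 [543.1  47.  131. ] [102.6 -37.4]
pin [495.3  34.  139. ] [ 53.1 -39.5]
pivot [425.   18.4 134. ] [-18.9 -39.3]
hinge [409.1 139.6 120. ] [-7.8 82.5]
knobS [638.1  71.6 178. ] [200.7 -34.2]
pinS [498.6  37.7 139. ] [ 57.1 -36.7]
pivS [422.9  18.7 134. ] [-20.9 -38.5]
cornS [475.9 -87.6 120. ] [   7.5 -153.9]
```

```bash
python3 -m handwheel '[[16,-13,0,0,0,0,0.35],[32,-26,0,0,0,0,0.35],[36,-30,0,0,0,0,0.35],[36,-30,0,0,0,0,0.35],[36,-30,0,0,0,0,0.35],[36,-30,0,0,0,0,0.35],[36,-30,0,0,0,0,0.35],[36,-30,0,0,0,0,0.35],[36,-30,0,0,0,0,0.35],[36,-30,0,0,0,0,0.35]]'
python3 -m handwheel '[[36,-30,0,0,0,0,0.35],[36,-30,0,0,0,0,0.35],[36,-30,0,0,0,0,0.35],[36,-30,0,0,0,0,0.35],[36,-30,0,0,0,0,0.35],[36,-30,0,0,0,0,0.35],[36,-30,0,0,0,0,0.35],[30,-25,0,0,0,0.02,0.35],[16,-15,0,0,0,0,0.35],[0,0,0,0,0,0,0.35]]'
cat >> h.py <<'E'
def go(X,yaw=None):
    o=sensors.get_obs();R=cv2.Rodrigues(np.array(o['orientation']))[0]
    print('tcp',o['ee_pos'].round(1),'dtool',(R.T@(np.array(X)-o['ee_pos'])).round(1),'yawx',np.arctan2(R[1,0],R[0,0]).round(3),'R',R.round(3).tolist(),'w',round(o['width'],1))
E
python3 -c "
from h import *
go([636.6,70.5,143])"
```

```text
t: 1.45
ee_pos: [413.8, -245.9, 198.9]
orientation: [-3.115, -0.406, -0.0]
ft_force: [0.9, -0.2, 0.5]
width: 57.1
grasp_force: 0.0
t: 2.7
ee_pos: [637.5, 70.4, 198.5]
orientation: [3.119, 0.378, -0.001]
ft_force: [-0.6, -0.5, 0.5]
width: 57.0
grasp_force: 0.0
tcp [637.5  70.4 198.5] dtool [-0.8 -0.3 55.5] yawx 0.241 R [[0.971, 0.239, -0.001], [0.239, -0.971, -0.0], [-0.001, -0.0, -1.0]] w 57.0
```

```bash
python3 -m handwheel '[[0,0,10,0,0,0,0.35],[0,0,15,0,0,0,0.35],[0,0,15,0,0,0,0.35],[0,0,10,0,0,0,0.35],[0,0,5,0,0,0,0.35],[0,0,0,0,0,0,0.5],[0,0,0,0,0,0,0.65],[0,0,0,0,0,0,0.8],[0,0,0,0,0,0,0.85],[0,0,0,0,0,0,0.85]]'
python3 - <<'E'
from h import *
go([636.6,70.5,143])
for n,(x,y,w,h) in dict(scene=(270,150,160,120)).items():
    a=cam(n)['frame'][y:y+h,x:x+w];cv2.imwrite('pics/g1.png',cv2.resize(a,None,fx=4,fy=4,interpolation=cv2.INTER_CUBIC))
E
```

```text
t: 3.95
ee_pos: [638.0, 69.3, 144.0]
orientation: [3.119, 0.374, 0.001]
ft_force: [0.1, -0.3, 0.5]
width: 22.4
grasp_force: 30.0
tcp [638.   69.3 144. ] dtool [-1.1 -1.5  1. ] yawx 0.239 R [[0.972, 0.237, 0.001], [0.237, -0.972, 0.0], [0.001, 0.0, -1.0]] w 22.4
```

View pics/g1.png

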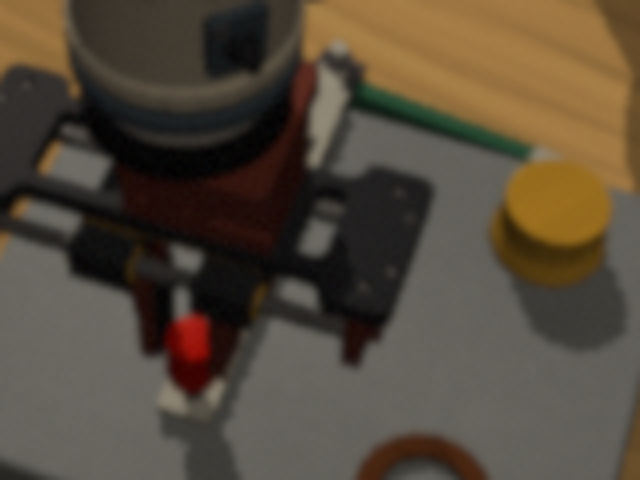

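The knob is held and unmoved at scene pixel (317.5,234). The fingers stand either side of it, but the width reads 22.4 mm, so I'll check whether the grasp is centred along the bar.

Run:
```python
from h import *
im=cam('scene');o=sensors.get_obs();R=cv2.Rodrigues(np.array(o['orientation']))[0];p=o['ee_pos']
for n,l in dict(tcp=[0,0,0],knobtop=[0,0,-35],padL_front=[10,12,0],padL_back=[-10,12,0],padR_front=[10,-12,0],padR_back=[-10,-12,0]).items():
    print(n,((proj(im,p+R@np.array(l,float))[0]-[270,150])*4).round(0))
```

```text
tcp [190. 373.]
knobtop [189. 333.]
padL_front [157. 383.]
padL_back [173. 347.]
padR_front [207. 399.]
padR_back [222. 363.]
```

```bash
python3 -m handwheel '[[-0.2,0,-3,0,0.0138,0,0.85],[-0.5,0,-6,0,0.0275,0,0.85],[-0.55,0,-6.5,0,0.03,0,0.85],[-0.55,0,-6.5,0,0.03,0,0.85],[-0.55,0,-6.5,0,0.03,0,0.85],[-0.55,0,-6.5,0,0.03,0,0.85],[-0.55,0,-6.5,0,0.03,0,0.85],[-0.55,0,-6.5,0,0.03,0,0.85],[-0.55,0,-6.5,0,0.03,0,0.85],[-0.5,0,-6,0,0.0275,0,0.85]]'
cat > plan.py <<'E'
from m import *
F=np.diag([1.,-1,-1])
PIN=np.array([54.,-40.]);OFF=np.zeros(2)
def P(a): return np.array([-8-120*np.sin(a),80-120*np.cos(a)])
def sep(a): return np.linalg.norm(PIN-P(a))
def yaw(a): d=PIN-P(a);return np.arctan2(d[1],d[0])
def pose(a,ps,t):
    Rm=cv2.Rodrigues(np.array([0,0,ps+E[2]]))[0]@F@cv2.Rodrigues(np.array([0,t,0.]))[0]
    return np.r_[W(E,P(a))[0]+OFF,128]+Rm@np.array([218,0,-15.]),Rm
def step(A,B):
    return np.r_[(A[1].T@(B[0]-A[0])),cv2.Rodrigues(A[1].T@B[1])[0].ravel()].round(3).tolist()
def cur():
    o=sensors.get_obs();return o['ee_pos'],cv2.Rodrigues(np.array(o['orientation']))[0]
E
python3 - <<'E'
from plan import *
from scipy.optimize import brentq
c=cur();t=np.arctan2(c[1][2,0],np.hypot(c[1][0,0],c[1][1,0]));y=np.arctan2(c[1][1,0],c[1][0,0])
print('tilt',t,'yawloc',y-E[2])
piv=c[0]+c[1]@np.array([-218,0,15.]);print('pivot est',piv,L(piv))
for a in(.08,.1,.12): print(a,P(a),sep(a))
af=brentq(lambda a:sep(a)-156,.3,1.2);print('af',af,yaw(af))
for px in(46,50,58,62):
    PIN[0]=px;print(px,brentq(lambda a:sep(a)-156,.3,1.2))
E
```

```text
t: 5.3
ee_pos: [625.5, 66.2, 203.4]
orientation: [-3.056, -0.367, -0.432]
ft_force: [-0.6, 0.4, -1.9]
width: 22.2
grasp_force: 30.0
tilt 0.2800834155335397 yawloc 0.017222759662159803
pivot est [425.70331261  17.56894194 128.90192025] [-18.41192014 -40.2611063 ]
0.08 [-17.58976328 -39.61620476] 71.59079203882193
0.1 [-19.98001    -39.40049983] 73.98243899532956
0.12 [-22.36546487 -39.1370363 ] 76.3703406557007
af 0.834726352504211 -0.2555568594554146
46 0.9120817588283491
50 0.8733399867230038
58 0.7962825338841014
62 0.7580442051080198
```

Run:
```python
from plan import *
import plan
from scipy.optimize import brentq
c=cur();a0=.09;piv=c[0]+c[1]@np.array([-218,0,15.]);plan.OFF=piv[:2]-W(E,P(a0))[0];print(plan.OFF)
PIN[:]=[54.5,-40];af=brentq(lambda a:sep(a)-156,.3,1.2);print(af)
N=20;s=np.linspace(0,1,N+1);s=s*s*(3-2*s);prev=c
for k in range(1,N+1):
    b=pose(a0+(af-a0)*s[k],.017+(yaw(af)-.017)*s[k],.28-.08*s[k]);print(np.round(step(prev,b),[1,1,1,3,3,3]).tolist());prev=b
print(b[0])
```

```text
[ 0.8701545  -0.59193892]
0.8299107996829636Traceback (most recent call last):
  File "<stdin>", line 8, in <module>
    return _wrapfunc(a, 'round', decimals=decimals, out=out)
    return _wrapit(obj, method, *args, **kwds)
    result = getattr(arr, method)(*args, **kwds)
TypeError: 'list' object cannot be interpreted as an integer
```

Run:
```python
from plan import *
import plan
from scipy.optimize import brentq
c=cur();plan.OFF=np.array([.87,-.59]);a0=.09
PIN[:]=[54.5,-40];af=brentq(lambda a:sep(a)-156,.3,1.2)
N=20;s=np.linspace(0,1,N+1);s=s*s*(3-2*s);prev=c
for k in range(1,N+1):
    b=pose(a0+(af-a0)*s[k],.017+(yaw(af)-.017)*s[k],.28-.08*s[k]);q=step(prev,b);print([round(v,1) for v in q[:3]]+[round(v,3) for v in q[3:]]);prev=b
print(b[0])
```

```text
[-0.9, 0.4, 0.1, -0.001, 0.001, 0.002]
[-1.7, 0.9, -0.1, -0.002, -0.002, 0.005]
[-2.7, 1.4, -0.2, -0.002, -0.003, 0.008]
[-3.6, 1.8, -0.3, -0.003, -0.003, 0.011]
[-4.4, 2.1, -0.3, -0.004, -0.004, 0.014]
[-5.0, 2.3, -0.3, -0.004, -0.005, 0.016]
[-5.4, 2.3, -0.3, -0.005, -0.005, 0.017]
[-5.8, 2.3, -0.3, -0.005, -0.006, 0.018]
[-6.0, 2.2, -0.3, -0.005, -0.006, 0.019]
[-6.0, 2.0, -0.2, -0.005, -0.006, 0.02]
[-6.0, 1.8, -0.2, -0.005, -0.006, 0.02]
[-5.8, 1.6, -0.1, -0.005, -0.006, 0.019]
[-5.5, 1.3, -0.1, -0.004, -0.006, 0.018]
[-5.0, 1.1, -0.0, -0.004, -0.005, 0.017]
[-4.5, 0.9, 0.0, -0.003, -0.005, 0.016]
[-3.9, 0.6, 0.1, -0.003, -0.004, 0.014]
[-3.2, 0.5, 0.1, -0.002, -0.003, 0.011]
[-2.4, 0.3, 0.1, -0.002, -0.003, 0.009]
[-1.5, 0.2, 0.1, -0.001, -0.002, 0.005]
[-0.5, 0.1, 0.0, -0.0, -0.001, 0.002]
[552.29558443  31.53448632 186.01091278]
```

```bash
python3 -m handwheel '[[-0.9,0.4,0.1,-0.001,0.001,0.002,0.85],[-1.7,0.9,-0.1,-0.002,-0.002,0.005,0.85],[-2.7,1.4,-0.2,-0.002,-0.003,0.008,0.85],[-3.6,1.8,-0.3,-0.003,-0.003,0.011,0.85],[-4.4,2.1,-0.3,-0.004,-0.004,0.014,0.85],[-5,2.3,-0.3,-0.004,-0.005,0.016,0.85],[-5.4,2.3,-0.3,-0.005,-0.005,0.017,0.85],[-5.8,2.3,-0.3,-0.005,-0.006,0.018,0.85],[-6,2.2,-0.3,-0.005,-0.006,0.019,0.85],[-6,2,-0.2,-0.005,-0.006,0.02,0.85]]'
python3 -m handwheel '[[-6,1.8,-0.2,-0.005,-0.006,0.02,0.85],[-5.8,1.6,-0.1,-0.005,-0.006,0.019,0.85],[-5.5,1.3,-0.1,-0.004,-0.006,0.018,0.85],[-5,1.1,0,-0.004,-0.005,0.017,0.85],[-4.5,0.9,0,-0.003,-0.005,0.016,0.85],[-3.9,0.6,0.1,-0.003,-0.004,0.014,0.85],[-3.2,0.5,0.1,-0.002,-0.003,0.011,0.85],[-2.4,0.3,0.1,-0.002,-0.003,0.009,0.85],[-1.5,0.2,0.1,-0.001,-0.002,0.005,0.85],[-0.5,0.1,0,0,-0.001,0.002,0.85]]'
python3 - <<'E'
from plan import *
import plan
plan.OFF=np.array([.87,-.59]);PIN[:]=[54.5,-40]
c=cur();print(step(c,pose(.8299,yaw(.8299),.2)))
ims=[]
for n,(x,y,w,h) in dict(scene=(270,130,160,120),top=(240,130,160,150)).items():
    a=cam(n)['frame'][y:y+h,x:x+w];ims.append(cv2.resize(a,(400,int(400*h/w)),interpolation=cv2.INTER_CUBIC))
h=max(i.shape[0] for i in ims)
cv2.imwrite('pics/s1.png',np.hstack([cv2.copyMakeBorder(i,0,h-i.shape[0],0,0,0) for i in ims]))
E
```

```text
t: 6.85
ee_pos: [588.6, 41.4, 194.3]
orientation: [-3.104, -0.159, -0.374]
ft_force: [0.3, 0.2, -0.6]
width: 22.6
grasp_force: 30.0
t: 8.1
ee_pos: [552.1, 31.5, 185.9]
orientation: [3.122, -0.047, 0.312]
ft_force: [0.2, 0.3, -1.6]
width: 22.5
grasp_force: 30.0
[0.192, -0.068, -0.104, 0.001, 0.001, 0.001]
```

View pics/s1.png

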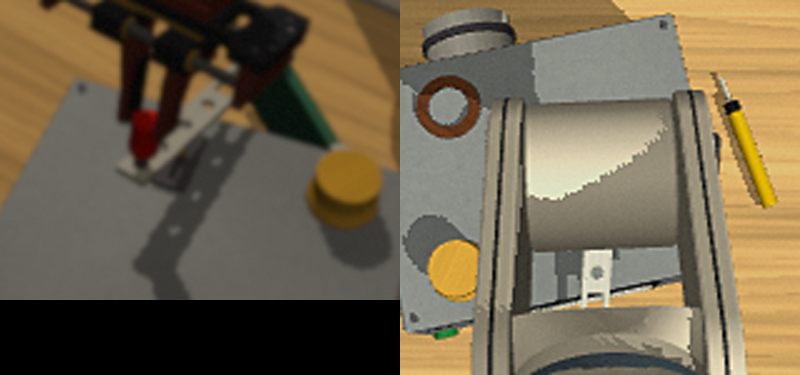

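The vent is swung open with the knob still held, and the bar is hovering over the plate (knob at (145,130) in the left view). I'll lower it, then feel slowly.

```bash
python3 -m handwheel '[[0.2,0,2.2,0,-0.01,0,0.85],[0.3,0,4.4,0,-0.02,0,0.85],[0.3,0,4.4,0,-0.02,0,0.85],[0.3,0,4.4,0,-0.02,0,0.85],[0.3,0,4.4,0,-0.02,0,0.85],[0,0,0,0,0,0,0.85]]'
python3 -m handwheel '[[0.1,0,1.1,0,-0.005,0,0.85],[0.1,0,1.1,0,-0.005,0,0.85],[0,0,0,0,0,0,0.85]]'
python3 -m handwheel '[[0.1,0,1.1,0,-0.005,0,0.85],[0,0,0,0,0,0,0.85]]'
python3 -m handwheel '[[0.1,0,1.1,0,-0.005,0,0.85],[0,0,0,0,0,0,0.85]]'
```

```text
t: 9.05
ee_pos: [557.1, 31.3, 166.1]
orientation: [3.134, -0.047, 0.17]
ft_force: [0.4, 0.1, -1.1]
width: 22.5
grasp_force: 30.0
t: 9.43
ee_pos: [557.2, 31.3, 164.5]
orientation: [3.135, -0.047, 0.156]
ft_force: [0.0, 1.1, -1.9]
width: 22.3
grasp_force: 30.0
t: 9.68
ee_pos: [557.4, 31.3, 163.3]
orientation: [3.135, -0.047, 0.148]
ft_force: [-0.0, -0.1, -1.1]
width: 22.8
grasp_force: 30.0
t: 9.93
ee_pos: [557.6, 31.3, 162.2]
orientation: [3.136, -0.047, 0.139]
ft_force: [0.3, 0.7, -1.4]
width: 22.4
grasp_force: 30.0
```

```bash
for i in 1 2; do :; done; python3 -m handwheel '[[0.1,0,1.1,0,-0.005,0,0.85],[0,0,0,0,0,0,0.85]]'
python3 -m handwheel '[[0.1,0,1.1,0,-0.005,0,0.85],[0,0,0,0,0,0,0.85]]'
python3 -m handwheel '[[0.1,0,1.1,0,-0.005,0,0.85],[0,0,0,0,0,0,0.85]]'
```

```text
t: 10.18
ee_pos: [557.8, 31.3, 161.0]
orientation: [3.136, -0.047, 0.132]
ft_force: [0.4, -0.2, -1.9]
width: 23.0
grasp_force: 30.0
t: 10.42
ee_pos: [558.0, 31.3, 160.0]
orientation: [3.137, -0.048, 0.124]
ft_force: [-0.3, 0.9, -2.1]
width: 22.3
grasp_force: 30.0
t: 10.68
ee_pos: [558.2, 31.3, 158.9]
orientation: [3.137, -0.048, 0.116]
ft_force: [0.3, 0.1, -2.1]
width: 22.5
grasp_force: 30.0
```

```bash
python3 -m handwheel '[[0.1,0,1.1,0,-0.005,0,0.85],[0.1,0,1.1,0,-0.005,0,0.85],[0,0,0,0,0,0,0.85]]'
python3 -m handwheel '[[0.1,0,1.1,0,-0.005,0,0.85],[0.1,0,1.1,0,-0.005,0,0.85],[0,0,0,0,0,0,0.85]]'
```

```text
t: 11.05
ee_pos: [558.6, 31.2, 156.7]
orientation: [3.138, -0.047, 0.1]
ft_force: [-0.3, 0.2, -1.7]
width: 22.1
grasp_force: 30.0
t: 11.42
ee_pos: [558.9, 31.2, 154.5]
orientation: [3.138, -0.048, 0.085]
ft_force: [-0.3, 0.7, -1.2]
width: 22.7
grasp_force: 30.0
```

```bash
python3 -m handwheel '[[0.1,0,1.1,0,-0.005,0,0.85],[0.1,0,1.1,0,-0.005,0,0.85],[0.1,0,1.1,0,-0.005,0,0.85],[0,0,0,0,0,0,0.85]]'
python3 -m handwheel '[[0.1,0,1.1,0,-0.005,0,0.85],[0.1,0,1.1,0,-0.005,0,0.85],[0.1,0,1.1,0,-0.005,0,0.85],[0,0,0,0,0,0,0.85]]'
python3 -m handwheel '[[0.1,0,1.1,0,-0.005,0,0.85],[0.1,0,1.1,0,-0.005,0,0.85],[0,0,0,0,0,0,0.85]]'
```

```text
t: 11.92
ee_pos: [559.4, 31.2, 151.2]
orientation: [3.139, -0.048, 0.061]
ft_force: [-1.3, 0.3, -1.6]
width: 22.3
grasp_force: 30.0
t: 12.42
ee_pos: [559.8, 31.2, 147.9]
orientation: [3.14, -0.048, 0.037]
ft_force: [-0.2, 0.0, -1.1]
width: 22.5
grasp_force: 30.0
t: 12.8
ee_pos: [560.1, 31.2, 145.8]
orientation: [3.14, -0.048, 0.022]
ft_force: [-0.2, -0.0, -1.4]
width: 22.6
grasp_force: 30.0
```

```bash
python3 -m handwheel '[[0.1,0,1.1,0,-0.005,0,0.85],[0,0,0,0,0,0,0.85]]'
python3 -m handwheel '[[0.1,0,0.6,0,-0.004,0,0.85],[0,0,0,0,0,0,0.85]]'
python3 -m handwheel '[[0,0,0.5,0,-0.002,0,0.85],[0,0,0,0,0,0,0.85]]'
```

```text
t: 13.05
ee_pos: [560.3, 31.2, 144.8]
orientation: [3.14, -0.048, 0.015]
ft_force: [0.5, 0.6, -0.1]
width: 22.7
grasp_force: 30.0
t: 13.3
ee_pos: [560.3, 31.2, 144.2]
orientation: [3.14, -0.048, 0.008]
ft_force: [0.4, -0.6, -0.1]
width: 22.4
grasp_force: 30.0
t: 13.55
ee_pos: [560.4, 31.2, 143.7]
orientation: [3.14, -0.048, 0.005]
ft_force: [0.3, 0.6, 0.0]
width: 22.1
grasp_force: 30.0
```

```bash
python3 -m handwheel '[[0,0,0,0,0,0,0.8],[0,0,0,0,0,0,0.7],[0,0,0,0,0,0,0.5],[0,0,0,0,0,0,0.4],[0,0,0,0,0,0,0.4],[0,0,-8,0,0,0,0.4],[0,0,-16,0,0,0,0.4],[0,0,-24,0,0,0,0.4],[0,0,-30,0,0,0,0.4],[0,0,-30,0,0,0,0.4]]'
python3 -m handwheel '[[20,30,-20,0,0,0,0.4],[20,45,-10,0,0,0,0.4],[20,45,0,0,0,0,0.4],[20,45,0,0,0,0,0.4],[0,45,0,0,0,0,0.4],[0,45,0,0,0,0,0.4],[0,45,0,0,0,0,0.4],[0,45,0,0,0,0,0.4],[0,30,0,0,0,0,0.4],[0,0,0,0,0,0,0.4]]'
python3 - <<'E'
from h import *
ims=[]
for n,(x,y,w,h) in dict(scene=(270,130,160,120),top=(240,130,140,150)).items():
    a=cam(n)['frame'][y:y+h,x:x+w];ims.append(cv2.resize(a,(400,int(400*h/w)),interpolation=cv2.INTER_CUBIC))
h=max(i.shape[0] for i in ims)
cv2.imwrite('pics/f1.png',np.hstack([cv2.copyMakeBorder(i,0,h-i.shape[0],0,0,0) for i in ims]))
E
```

```text
t: 14.8
ee_pos: [560.1, 31.3, 253.9]
orientation: [3.14, -0.048, 0.007]
ft_force: [-0.5, -0.2, -0.0]
width: 52.7
grasp_force: 0.0
t: 16.05
ee_pos: [628.0, -348.0, 283.3]
orientation: [3.139, -0.052, 0.006]
ft_force: [-0.7, 0.5, -0.3]
width: 52.7
grasp_force: 0.0
```

View pics/f1.png

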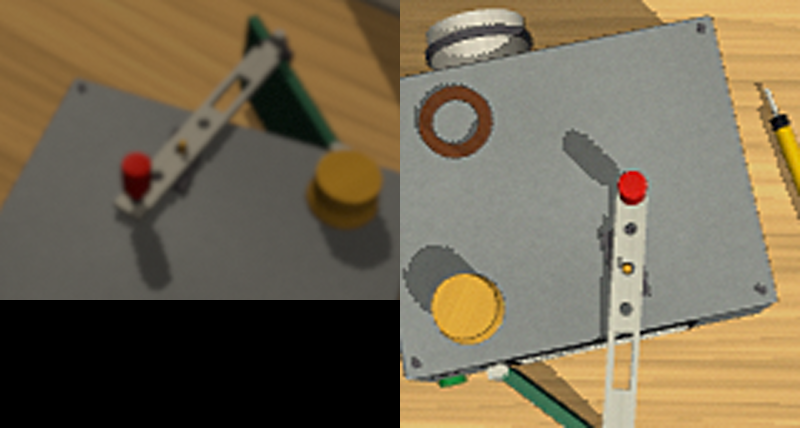

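The brass pin stands in the middle hole: at (627,268) in the top view, with an empty hole either side at (630,228) and (625,308). The bar is down, the gripper is clear, and the tin and ring have not moved.

```bash
python3 -c "
from workcell import ctrl
print(ctrl.close_job())"
```

```text
the job is handed in; nothing more can be done
None
```

The stay now sits with the pin up through its middle hole and the bar down; the vent is further open, the knob is released, the tin and ring are unmoved in the last picture, and the job was handed in at about 16 s.

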